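# Fetch the trackball dish from its holder and present it

### The job

The freshly cleaned red trackball lies loose in a shallow metal dish that is parked in the grey holder. Take the dish by the blue grip, slide it level out of the holder's open front (lips over its rim stop it from being lifted straight out), lift it about 15 cm above the desk and only then turn it a quarter turn, either way, from the way the holder faces, so that the open side of its handle can be reached by the colleague across the desk. Keep the dish level and the ball over the black middle of the dish all the time, leave the other things alone, and finish while still holding the dish up, still, with the ball at rest in its centre.

Things in the scene. Friction and masses are not known exactly. Their poses are not given: they have to be found in the camera images.
- dish: shallow round aluminium dish, loose, about 0.22 kg, 116 mm across, rim 13 mm high; a wire handle rises from its rim at its +x and -x and carries a blue grip block over the middle. Origin: centre of the underside; z up, x along the handle. At the start it stands on the desk in the holder, its x within about 4 degrees of the holder's x
- dish_grip (a point): centre of the blue grip block, 100 mm above the dish's underside, on its axis; the block is 60 mm long along the dish's x, 14 mm thick along its y, 24 mm high. Take it across its 14 mm thickness from above
- dish_middle (a point): middle of the dish's floor, 4 mm above the underside, on its axis. The floor is a shallow cone rising 6 degrees outward to the raised rim at 50 mm radius; the middle, 50 mm across, is black
- ball_center (a point): centre of the red trackball, 34 mm across, 30 g, which rolls freely in the dish; at the start it rests in the middle
- holder: grey holder fixed to the desk, 138 mm wide (its y), 135 mm deep, 23 mm high, with a back wall at its +x end, side walls 126 mm apart inside, open front at its -x end (toward the robot), open bottom. Lips over the dish's rim, underside 18 mm above the desk, leave a 76 mm wide slot along x for the handle. Origin: on the desk, in the middle of the dish's parking place
- mouse: black computer mouse, 105 x 60 x 41 mm, loose bystander, origin at the centre of its underside
- stapler: dark blue stapler, 36 x 146 x 58 mm, loose bystander, origin at the centre of its underside
- sticky_pad: pad of yellow sticky notes, 78 x 78 x 16 mm, loose bystander, origin at the centre of its underside
- holder_front (a point): point on the desk midway between the front ends of the lips, 50 mm from the holder's origin along its -x (the side walls end 10 mm farther). The dish leaves along the holder's -x; with its centre 70 mm or more beyond this point it is clear of the lips and can be lifted
Things that resemble listed ones, but are neither listed nor needed, are in the scene too. Of the things that look like the dish, take the one that is farthest to the robot's left at the start.

How it is judged:
By the outcome, as a careful person would: the job done as asked, in the order asked, and still so for the second after the job is handed in, while the arm keeps its last pose, push and grip.
It also fails if it takes over 58 s, if anything falls off the work surface, if the arm or the gripper's body presses on something with over 40 N, if the wrist force passes 120 N, or if a joint passes its speed limit or range.

### The arm

A 7-joint arm with a two-finger parallel gripper is mounted at the origin on a cart in front of the work surface, level with it; the furniture and walls round the work are solid. World frame = base frame: x ahead of the robot, y to its left, z up, the work surface at z = 0. Lengths are in m, angles in rad, forces in N, time in s.
With the tool pointing down it reaches from about 0.4 to 0.875 m from the base axis. Payload 4.4 kg.
Tool frame: the origin (TCP) lies at the very end of the fingers, on their centre line; the grasp point (between the pads) lies 19 mm behind it; z points along the fingers, y is the line along which they close (so a half turn about z gives the same grasp; the last joint's range is limited). The gripper opens to 85 mm and grips with 20 to 120 N. Pads are 22 mm wide; open, the fingers measure 114 mm over their backs; the gripper's body (76 mm by 85 mm) begins 54 mm behind the grasp point. The pads swing forward as they close: fully open they stand 13 mm farther back than shut.
Start: joints at [1.154, 0.628, 0.038, 1.517, -0.027, 0.996, -0.02], TCP at [0.223, -0.61, 0.231] pointing down, gripper open.
Joint ranges: [-3.06, 3.06], [-0.37, 2.12], [-1.25, 1.32], [0.18, 2.47], [-1.1, 4.24], [0.23, 1.98], [-2.94, 2.94]. Speed limits (rad/s): [2.57, 2.57, 3.14, 3.14, 3.14, 3.14, 3.14].

### API

Orientations are given as a rotation vector (axis times angle).
In Python, from plant import sensors, camera, job, models gives the robot as it stands.
- The arm moves only by the tool play_rows, never from a script. Its arguments are lists of equal length, an entry for each row: "delta_pos": the shift along the tool's x, y, z normalised to -1 to 1, where 1 is 0.05 m, a list of three; "rot": the turn, a rotation vector about the tool's x, y, z normalised to -1 to 1, where 1 is 90 degrees, a list of three. In form: {"delta_pos": [[tx, ty, tz], ...], "rot": [[ax, ay, az], ...]}. A call has 1 to 10 rows; each row shifts and turns the commanded pose from where the row before left it, along the tool's axes as they then stand; what a row does not reach is not made up. A row lasts 1/8 s, in which the tool goes at most 62.5 mm and 10.7 degrees, less where a joint would pass 70% of its speed; a pose out of reach is approached as far as the arm can. A call with a number of a shift or a turn outside -1 to 1 is refused whole. A call with a gripper value outside its range is refused whole. "claw" is the opening, from 0 (shut) to 1 (fully open), set as the call begins (left out, the last holds). The fingers move at their own pace and stop on an object; "newtons" is the grip in N (left out, the last holds). Time passes only in rows, so rows that do not move let the fingers close. It gives the time, the measured TCP pose, the force, the opening and the grip force at its end, in the units of the state.
- sensors.sense(): the state, without advancing time (a new reading comes with each control period).
- camera(name): name is "scene" or "top"; returns a dict with "img" (480x640x3 uint8, blue, green, red), "depth" (480x640 float32, m along the optical axis (not along the pixel's ray), 0 where there is no reading), "fov_y" (degrees; the focal length in pixels is half the picture's height over the tangent of half this angle, whatever the lens; pixels are square), "cx", "cy" (the principal point, pixels), "k1" (the pictures are not rectified: a ray, as slopes to the right and down, at radius r is drawn at 1 + k1 r^2 times it, then the intrinsics apply), "rvec" (rotation vector, rad) and "tvec" (3), from world to camera coordinates, as OpenCV has them. Camera axes: x right, y down, z forward; pixel columns grow to the right and rows downward; lengths in m; the calibration is good to about 2 mm. A picture is of the moment at which its call begins.
- job.job_done(): hands the job in; it is judged then, once.
Trained networks look in the newest picture that a camera, given by its name, has taken for a name from the list of things; names that differ only in an ending like _2 or _b are one class to them, and where a whole thing is asked for, a point or a joint stands for the part that bears it (a point fixed in the world has none). Each returns a list of dicts, best first, with "confidence" (0 to 1); they miss things now and then, are a little off and sometimes report something else, mostly with a low value. They report only what shows in the picture. A call takes as long as a camera call. They do not tell look-alikes from the thing itself.
- models.recognise(camera, label): "rect" ([left, top, right, bottom] in pixels, round what is visible of it).
- models.mark_of(camera, label): "xy" ([column, row] in pixels: a listed point, or the origin of a listed thing).
The state is a dict: "time": time; "joint_pos": joint angles; "qd": joint speeds; "effort": joint torques, N m; "ee_pos": TCP position; "eef_rot": TCP orientation; "wrist_force": force on the tool from outside, world axes, zero at the start; "torque": the same for the moment, N m; "gripper_width": opening from 0.0 (shut) to 1.0 (fully open); "gripper_force": force on a finger pad.
Only numpy, scipy, OpenCV 4.12 (cv2) and the standard library are available. Lean on these libraries where they do the work, as an engineer would, in place of code of your own. Each camera call takes 0.05 s, during which the arm holds its last target. There are 200 camera calls.

## Working session

There is one attempt and no reset: what is moved stays moved. The work goes in short steps, Python scripts to look and compute and a tool call to move; the robot and the scene stay as the last step left them, time stands still between calls to the robot, and variables do not carry over. Pictures are saved under pics/ and viewed, at most 10 in all, crops included, and the job is handed in when it is done.

Besides the shell and the picture viewer there is one more tool, called as name(argument=value, ...) on one line, values as JSON. play_rows: Moves the arm, as the interface text tells. Its arguments: {"type":"object","properties":{"delta_pos":{"type":"array"},"rot":{"type":"array"},"claw":{"type":"number"},"newtons":{"type":"number"}},"required":["delta_pos","rot"]}

```bash
mkdir -p pics; ls; cat > h.py <<'E'
import numpy as np, cv2
from plant import sensors, camera, job, models
def K(c):
    f=240/np.tan(np.radians(c["fov_y"])/2); return np.array([[f,0,c["cx"]],[0,f,c["cy"]],[0,0,1]])
def ray(c,uv):
    # distortion: d = r*(1+k1 r^2)
    n=cv2.undistortPoints(np.array([[uv]],float),K(c),np.array([c["k1"],0,0,0.])).ravel()
    R=cv2.Rodrigues(np.array(c["rvec"],float))[0]; t=np.array(c["tvec"],float)
    return -R.T@t, R.T@np.array([n[0],n[1],1.])
def atz(c,uv,z):
    o,d=ray(c,uv); return o+d*(z-o[2])/d[2]
def atdepth(c,uv):
    o,d=ray(c,uv); u,v=map(int,np.round(uv)); return o+d*c["depth"][v,u]
def proj(c,P):
    return cv2.projectPoints(np.array(P,float).reshape(-1,3),np.array(c["rvec"],float),np.array(c["tvec"],float),K(c),np.array([c["k1"],0,0,0.]))[0].reshape(-1,2)
E
python3 - <<'E'
from h import *
np.set_printoptions(precision=4,suppress=True)
s=sensors.sense(); print(s)
Z=dict(dish_grip=.1,dish_middle=.004,ball_center=.021,holder=0,holder_front=0,dish=0,mouse=0,stapler=0,sticky_pad=0)
for n in("scene","top"):
    c=camera(n); cv2.imwrite(f"pics/{n}0.png",c["img"])
    print(n,ray(c,(320,240)),c["k1"])
    for l,z in Z.items():
        for m in models.mark_of(n,l): print(l,np.round(m["xy"]),round(m["confidence"],2),atz(c,m["xy"],z))
E
```

```text
pics
{'time': 0.0, 'joint_pos': array([ 1.1542,  0.6294,  0.0384,  1.5184, -0.027 ,  0.9963, -0.02  ]), 'qd': array([-0.0014, -0.0016,  0.0001,  0.0008, -0.0016, -0.0008,  0.0004]), 'effort': array([ -0.0014, -56.3406,   1.2261, -19.3451,   0.0111,   0.0104,
         0.    ]), 'ee_pos': array([ 0.2232, -0.6098,  0.2304]), 'eef_rot': array([-3.0916, -0.5479,  0.0006]), 'wrist_force': array([ 0.3557,  0.1213, -0.7155]), 'torque': array([ 0.0005,  0.0277, -0.0292]), 'gripper_force': 0.0, 'gripper_width': 0.997781225668308}
scene (array([-0.1164,  0.5261,  0.7187]), array([ 0.6463, -0.3769, -0.6637])) -0.08781470002939398
dish_grip [498. 213.] 0.83 [ 0.3653 -0.1504  0.1   ]
dish_grip [322. 185.] 0.61 [0.6298 0.0827 0.1   ]
dish_middle [484. 250.] 0.86 [ 0.3697 -0.1411  0.004 ]
dish_middle [326. 218.] 0.76 [0.6342 0.0722 0.004 ]
dish_middle [425. 221.] 0.59 [ 0.5082 -0.103   0.004 ]
ball_center [320. 213.] 0.64 [0.6375 0.0828 0.021 ]
holder [326. 221.] 0.62 [0.6297 0.0741 0.    ]
holder [322. 184.] 0.44 [0.7527 0.007  0.    ]
dish [425. 224.] 0.9 [ 0.5015 -0.0981  0.    ]
dish [485. 253.]
[... 341 characters left out ...]
0.9946])) -0.017509357724489916
dish_grip [344. 178.] 0.83 [0.6344 0.0792 0.1   ]
dish_grip [445. 300.] 0.78 [ 0.366  -0.1407  0.1   ]
dish_grip [212. 202.] 0.66 [0.5766 0.3684 0.1   ]
dish_grip [432. 236.] 0.65 [ 0.5055 -0.1144  0.1   ]
dish_middle [420. 236.] 0.87 [ 0.5168 -0.1061  0.004 ]
dish_middle [437. 305.] 0.8 [ 0.3551 -0.1454  0.004 ]
dish_middle [341. 191.] 0.55 [0.6239 0.0809 0.004 ]
ball_center [341. 187.] 0.4 [0.6291 0.0821 0.021 ]
holder_front [343. 176.] 0.24 [0.6598 0.0767 0.    ]
dish [434. 302.] 0.92 [ 0.3611 -0.1391  0.    ]
dish [420. 237.] 0.62 [ 0.5136 -0.1073  0.    ]
stapler [213. 199.] 0.88 [0.602  0.3869 0.    ]
sticky_pad [445. 176.] 0.61 [ 0.6636 -0.1708  0.    ]
```

View pics/scene0.png

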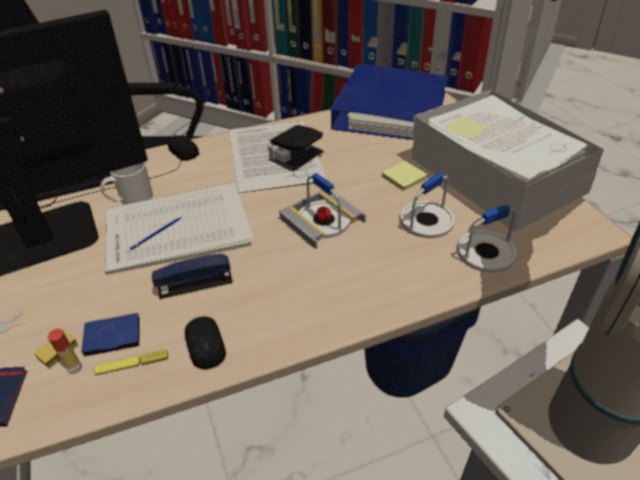

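View pics/top0.png

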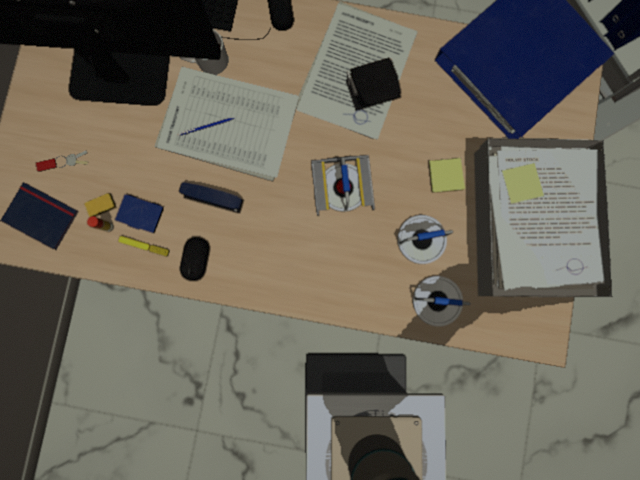

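The scene view shows the dish with the ball in the grey holder, grip at about (322,185). The top view has it at (344,178), with two empty look-alikes to the right at (422,238) and (437,300). Next I'll measure yaw and the grip position.

```bash
python3 - <<'E'
from h import *
np.set_printoptions(precision=4,suppress=True)
for n,(x0,y0,x1,y1) in dict(top=(300,140,390,230),scene=(270,165,375,250)).items():
    c=camera(n); im=c["img"]; hsv=cv2.cvtColor(im,cv2.COLOR_BGR2HSV)
    cv2.imwrite(f"pics/{n}1.png",cv2.resize(im[y0:y1,x0:x1],None,fx=6,fy=6,interpolation=cv2.INTER_CUBIC))
    m=((hsv[...,0]>100)&(hsv[...,0]<130)&(hsv[...,1]>120)&(hsv[...,2]>50)); M=np.zeros_like(m); M[y0:y1,x0:x1]=m[y0:y1,x0:x1]
    v,u=np.nonzero(M); print(n,"blue",len(u),u.mean(),v.mean(),atz(c,(u.mean(),v.mean()),.105))
    P=np.array([atdepth(c,(a,b)) for a,b in zip(u,v)]); P=P[(P[:,2]>.085)&(P[:,2]<.125)]
    print(len(P),P.mean(0),P.min(0),P.max(0)); 
    T=P[P[:,2]>.107]; print('top face',len(T),T.mean(0))
    r=cv2.minAreaRect(T[:,:2].astype(np.float32)*1000); print(r)
    q=T[:,:2]-T[:,:2].mean(0); w,V=np.linalg.eigh(q.T@q); print("yaw",np.degrees(np.arctan(V[1,1]/V[0,1])))
    m=((hsv[...,0]<8)|(hsv[...,0]>172))&(hsv[...,1]>120); M[:]=0; M[y0:y1,x0:x1]=m[y0:y1,x0:x1]
    v,u=np.nonzero(M); print("red",len(u),atz(c,(u.mean(),v.mean()),.024))
    # holder points: z 0.019-.027
    vv,uu=np.mgrid[y0:y1,x0:x1]; Q=np.array([atdepth(c,(a,b)) for a,b in zip(uu.ravel(),vv.ravel())])
    Q=Q[(Q[:,2]>.0195)&(Q[:,2]<.027)]; Q=Q[np.hypot(*(Q[:,:2]-[.632,.08]).T)>.038]
    print(len(Q),cv2.minAreaRect(Q[:,:2].astype(np.float32)*1000)); np.save(f"Q{n}.npy",Q)
E
```

```text
top blue 165 345.0060606060606 178.53939393939393 [0.631  0.0768 0.105 ]
162 [0.6299 0.077  0.1095] [0.6027 0.0682 0.0885] [0.6605 0.0856 0.1177]
top face 139 [0.6311 0.0765 0.1106]
((632.0673217773438, 76.15984344482422), (57.713809967041016, 13.725889205932617), 6.421016693115234)
yaw 8.197425360758578
red 77 [0.6301 0.0854 0.024 ]
1165 ((636.1796264648438, 77.57142639160156), (131.30160522460938, 137.87417602539062), 6.121425628662109)
scene blue 173 322.3468208092485 182.71676300578034 [0.6287 0.0811 0.105 ]
172 [0.6265 0.0826 0.107 ] [0.6019 0.0714 0.0928] [0.6555 0.0887 0.1139]
top face 104 [0.6278 0.0814 0.1105]
((628.6323852539062, 81.06452178955078), (54.79301452636719, 12.23741340637207), 9.329909324645996)
yaw 7.057652293103326
red 185 [0.6258 0.0828 0.024 ]
1040 ((706.93359375, 88.87828063964844), (273.51123046875, 140.53700256347656), 6.466168403625488)
```

View pics/top1.png

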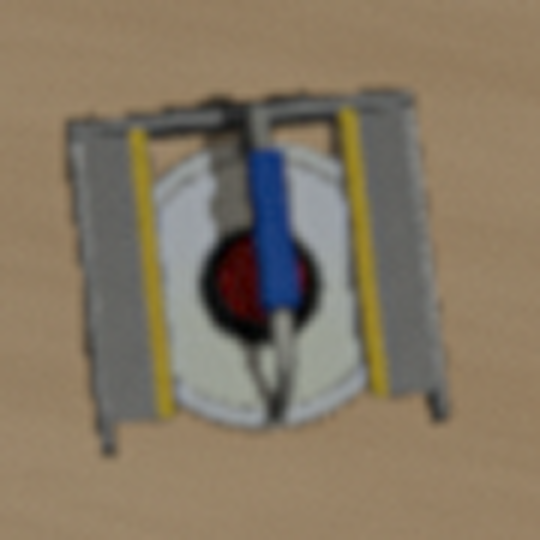

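View pics/scene1.png

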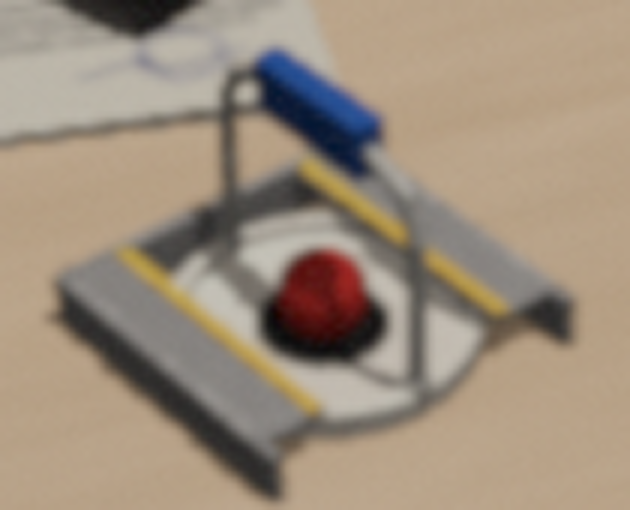

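The holder's yaw is about +6.3° and its origin about (0.629, 0.077). The dish's yaw is about 7.5° and its grip about (0.630, 0.078, 0.100). Now I'll work out the approach move.

```bash
cat >> h.py <<'E'
from scipy.spatial.transform import Rotation as Ro
def plan(target,yaw=None):
    s=sensors.sense(); R=Ro.from_rotvec(s["eef_rot"]).as_matrix()
    print("t",round(s["time"],2),"ee",np.round(s["ee_pos"],4),"yawx",np.round(np.degrees(np.arctan2(R[1,0],R[0,0])),2),"zaxis",np.round(R[:,2],4),"q",np.round(s["joint_pos"],2),"w",round(s["gripper_width"],3))
    print("toolshift mm now-frame",np.round(R.T@(np.array(target)-s["ee_pos"])*1000,1))
    if yaw is not None:
        c,n=np.cos(np.radians(yaw)),np.sin(np.radians(yaw)); Rt=np.array([[c,n,0],[n,-c,0],[0,0,-1]])
        print("rotvec deg tool",np.round(np.degrees(Ro.from_matrix(R.T@Rt).as_rotvec()),2),"shift in target frame",np.round(Rt.T@(np.array(target)-s["ee_pos"])*1000,1))
E
python3 - <<'E'
from h import *
plan((.63,.078,.23),7.5)
c=camera("top")
for uv in((555,180),(480,220),(520,60),(370,85)): print(uv,atdepth(c,uv))
E
```

```text
t 1.1 ee [ 0.2234 -0.6104  0.2313] yawx 20.1 zaxis [ 0.  0. -1.] q [ 1.15  0.63  0.04  1.52 -0.03  1.   -0.02] w 1.003
toolshift mm now-frame [ 618.4 -506.8    1.4]
rotvec deg tool [-0.  -0.  12.6] shift in target frame [ 493.  -629.4    1.3]
(555, 180) [ 0.63014728 -0.38527534  0.11614906]
(480, 220) [ 0.55088664 -0.24025734  0.04022834]
(520, 60) [ 0.93341    -0.34162479  0.05987678]
(370, 85) [0.8604909  0.01746723 0.07234889]
```

play_rows(delta_pos=[[0.3,-0.25,0],[0.6,-0.5,0],[0.65,-0.53,0],[0.65,-0.53,0],[0.65,-0.53,0],[0.65,-0.53,0],[0.65,-0.53,0],[0.65,-0.53,0],[0.65,-0.53,0],[0.65,-0.53,0]], rot=[[0,0,0],[0,0,0],[0,0,0],[0,0,0],[0,0,0],[0,0,0],[0,0,0],[0,0,0],[0,0,0],[0,0,0]], claw=0.6)

```text
time: 2.4
ee_pos: [0.4247, -0.2685, 0.2316]
eef_rot: [-3.093, -0.55, -0.001]
wrist_force: [0.1, -0.5, -0.3]
gripper_width: 0.597
gripper_force: 0.0
```

play_rows(delta_pos=[[0.65,-0.53,0],[0.65,-0.53,0],[0.65,-0.53,0],[0.65,-0.53,0],[0.65,-0.53,0],[0.65,-0.53,0],[0.65,-0.53,0],[0.65,-0.53,0],[0.6,-0.5,0],[0.4,-0.35,0]], rot=[[0,0,0],[0,0,0],[0,0,0],[0,0,0],[0,0,0],[0,0,0],[0,0,0],[0,0,0],[0,0,0],[0,0,0]])

```text
time: 3.65
ee_pos: [0.6274, 0.0781, 0.2313]
eef_rot: [-3.091, -0.553, 0.0]
wrist_force: [-0.1, 0.2, -1.3]
gripper_width: 0.604
gripper_force: 0.0
```

play_rows(delta_pos=[[0,0,0],[0,0,0],[0,0,0],[0,0,0]], rot=[[0,0,0.07],[0,0,0.07],[0,0,0],[0,0,0]])

```text
time: 4.15
ee_pos: [0.6273, 0.0749, 0.2314]
eef_rot: [-3.134, -0.209, 0.0]
wrist_force: [-0.0, -0.3, -0.7]
gripper_width: 0.6
gripper_force: 0.0
```

```bash
python3 - <<'E'
from h import *
plan((.63,.078,.13),7.3)
E
```

```text
t 4.15 ee [0.6273 0.0749 0.2314] yawx 7.64 zaxis [-1.e-04  3.e-04 -1.e+00] q [-0.2   0.6   0.05  1.57 -0.04  0.97 -1.57] w 0.6
toolshift mm now-frame [  3.1  -2.7 101.5]
rotvec deg tool [-0.02  0.    0.34] shift in target frame [  3.1  -2.7 101.4]
```

play_rows(delta_pos=[[0.06,-0.06,0.2],[0,0,0.3],[0,0,0.4],[0,0,0.4],[0,0,0.3],[0,0,0.2],[0,0,0.1],[0,0,0],[0,0,0]], rot=[[0,0,0],[0,0,0],[0,0,0],[0,0,0],[0,0,0],[0,0,0],[0,0,0],[0,0,0],[0,0,0]], claw=0.6)

```text
time: 5.28
ee_pos: [0.6308, 0.0776, 0.137]
eef_rot: [-3.135, -0.205, -0.002]
wrist_force: [-0.3, 0.7, 0.2]
gripper_width: 0.601
gripper_force: 0.0
```

```bash
python3 - <<'E'
from h import *
plan((.63,.078,.082),7.5)
c=camera("scene"); im=c["img"]
hsv=cv2.cvtColor(im,cv2.COLOR_BGR2HSV); x0,y0,x1,y1=270,150,375,250
cv2.imwrite("pics/s2.png",cv2.resize(im[100:260,250:400],None,fx=4,fy=4,interpolation=cv2.INTER_CUBIC))
s=sensors.sense()["ee_pos"]; print("tcp px",proj(c,s)-[250,100], "block ends top px",proj(c,[[.60,.0745,.112],[.66,.0815,.112]])-[250,100])
E
```

```text
t 5.28 ee [0.6308 0.0776 0.137 ] yawx 7.49 zaxis [ 1.3e-03  2.0e-04 -1.0e+00] q [-0.19  0.71  0.05  1.65 -0.04  0.78 -1.57] w 0.601
toolshift mm now-frame [-0.9 -0.5 55. ]
rotvec deg tool [-0.   -0.08 -0.01] shift in target frame [-0.8 -0.5 55. ]
tcp px [[72.9021172  68.61821006]] block ends top px [[82.63521637 85.70514086]
 [64.17103882 72.73698623]]
```

View pics/s2.png

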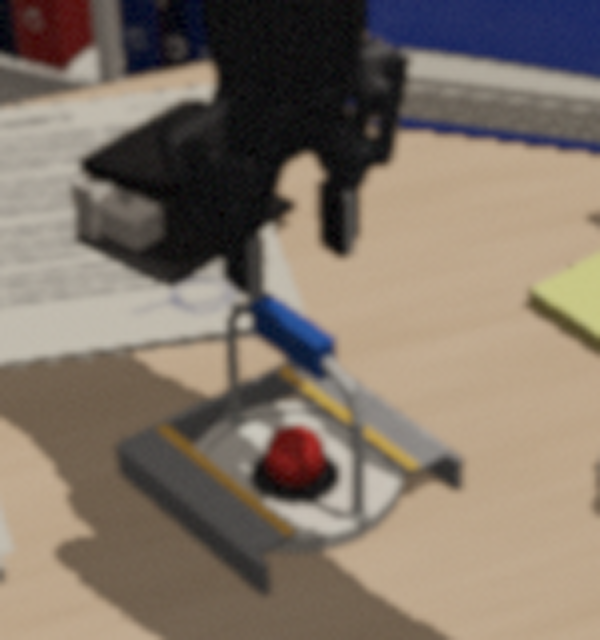

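The fingers straddle the block, and the ball sits on the black middle. Descending, then closing gently.

play_rows(delta_pos=[[0,0,0.2],[0,0,0.2],[0,0,0.2],[0,0,0.2],[0,0,0.15],[0,0,0.1],[0,0,0.05],[0,0,0],[0,0,0]], rot=[[0,0,0],[0,0,0],[0,0,0],[0,0,0],[0,0,0],[0,0,0],[0,0,0],[0,0,0],[0,0,0]], claw=0.5, newtons=20)

```text
time: 6.45
ee_pos: [0.6306, 0.0776, 0.0816]
eef_rot: [-3.135, -0.205, -0.001]
wrist_force: [0.5, -0.4, 1.7]
gripper_width: 0.499
gripper_force: 0.0
```

play_rows(delta_pos=[[0,0,0],[0,0,0],[0,0,0]], rot=[[0,0,0],[0,0,0],[0,0,0]], claw=0.3)

```text
time: 6.82
ee_pos: [0.6304, 0.0776, 0.0814]
eef_rot: [-3.135, -0.205, -0.0]
wrist_force: [0.9, 0.1, 0.1]
gripper_width: 0.303
gripper_force: 0.0
```

```bash
python3 - <<'E'
from h import *
plan((.63,.078,.082),7.5)
c=camera("scene"); im=c["img"]
cv2.imwrite("pics/s3.png",cv2.resize(im[120:260,250:400],None,fx=4,fy=4,interpolation=cv2.INTER_CUBIC))
E
```

```text
t 6.83 ee [0.6304 0.0776 0.0814] yawx 7.5 zaxis [ 2.e-04  0.e+00 -1.e+00] q [-0.19  0.79  0.04  1.68 -0.05  0.67 -1.57] w 0.303
toolshift mm now-frame [-0.4 -0.4 -0.6]
rotvec deg tool [-0.   -0.01 -0.  ] shift in target frame [-0.4 -0.4 -0.6]
```

View pics/s3.png

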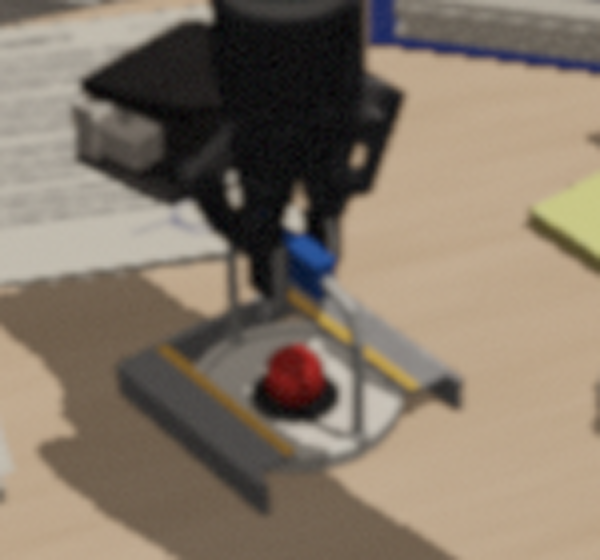

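The block is between the pads and nothing has moved. Now I'll close in small steps.

play_rows(delta_pos=[[0,0,0],[0,0,0]], rot=[[0,0,0],[0,0,0]], claw=0.22)

```text
time: 7.12
ee_pos: [0.6304, 0.0776, 0.0813]
eef_rot: [-3.135, -0.205, -0.0]
wrist_force: [-0.5, 1.4, -0.8]
gripper_width: 0.221
gripper_force: 0.0
```

play_rows(delta_pos=[[0,0,0],[0,0,0]], rot=[[0,0,0],[0,0,0]], claw=0.18)

```text
time: 7.38
ee_pos: [0.6304, 0.0776, 0.0813]
eef_rot: [-3.135, -0.205, -0.0]
wrist_force: [0.4, -0.7, -0.1]
gripper_width: 0.18
gripper_force: 0.0
```

play_rows(delta_pos=[[0,0,0],[0,0,0],[0,0,0],[0,0,0]], rot=[[0,0,0],[0,0,0],[0,0,0],[0,0,0]], claw=0.1, newtons=40)

```text
time: 7.88
ee_pos: [0.6305, 0.0774, 0.0814]
eef_rot: [3.135, 0.205, 0.0]
wrist_force: [0.2, -0.4, -0.2]
gripper_width: 0.158
gripper_force: 41.0
```

play_rows(delta_pos=[[0,0,0],[0,0,0],[0,0,0],[0,0,0]], rot=[[0,0,0],[0,0,0],[0,0,0],[0,0,0]], claw=0.0, newtons=60)

```text
time: 8.38
ee_pos: [0.6305, 0.0774, 0.0814]
eef_rot: [3.135, 0.205, 0.0]
wrist_force: [1.0, -1.5, 0.1]
gripper_width: 0.157
gripper_force: 59.3
```

```bash
cat >> h.py <<'E'
def redball(c,z,box):
    x0,y0,x1,y1=box; hsv=cv2.cvtColor(c["img"],cv2.COLOR_BGR2HSV); M=np.zeros(hsv.shape[:2],bool)
    m=((hsv[...,0]<8)|(hsv[...,0]>172))&(hsv[...,1]>120); M[y0:y1,x0:x1]=m[y0:y1,x0:x1]
    v,u=np.nonzero(M); return len(u),u.mean(),v.mean(),atz(c,(u.mean(),v.mean()),z)
E
python3 - <<'E'
from h import *
hh=(.629,.077); c,s=np.cos(np.radians(6.3)),np.sin(np.radians(6.3))
plan((.6304-.125*c,.0776-.125*s,.083),6.3)
print(sensors.sense()["wrist_force"])
c=camera("scene"); print(redball(c,.023,(270,165,375,250)))
E
```

```text
t 8.38 ee [0.6305 0.0774 0.0814] yawx 7.49 zaxis [ 3.e-04 -2.e-04 -1.e+00] q [-0.19  0.79  0.04  1.68 -0.05  0.67 -1.57] w 0.157
toolshift mm now-frame [-125.    -2.8   -1.6]
rotvec deg tool [ 0.01 -0.02  1.19] shift in target frame [-125.1   -0.2   -1.6]
[ 1.04491984 -1.51306417  0.11998738]
(185, np.float64(323.12432432432433), np.float64(214.28108108108108), array([0.62814459, 0.08183935, 0.023     ]))
```

play_rows(delta_pos=[[0,0,-0.01],[0,0,-0.02],[0,0,-0.01],[0,0,0],[0,0,0]], rot=[[0,0,0],[0,0,0],[0,0,0],[0,0,0],[0,0,0]])

```text
time: 9.05
ee_pos: [0.6303, 0.0776, 0.0832]
eef_rot: [-3.135, -0.205, 0.0]
wrist_force: [-0.3, 0.4, -2.3]
gripper_width: 0.154
gripper_force: 58.9
```

```bash
python3 - <<'E'
from h import *
plan((.5,.063,.083),6.3); print(sensors.sense()["wrist_force"],sensors.sense()["torque"])
E
```

```text
t 9.05 ee [0.6303 0.0776 0.0832] yawx 7.5 zaxis [-2.e-04  0.e+00 -1.e+00] q [-0.19  0.79  0.04  1.68 -0.05  0.68 -1.57] w 0.154
toolshift mm now-frame [-131.    -2.5    0.3]
rotvec deg tool [-0.    0.01  1.2 ] shift in target frame [-131.1    0.2    0.2]
[-0.27528943  0.44580336 -2.28034836] [-0.01255435 -0.02759398 -0.01333045]
```

play_rows(delta_pos=[[-0.02,0,0],[-0.06,-0.001,0],[-0.1,-0.002,0],[-0.14,-0.003,0],[-0.16,-0.004,0],[-0.16,-0.004,0],[-0.16,-0.004,0],[-0.16,-0.004,0],[-0.16,-0.004,0],[-0.16,-0.004,0]], rot=[[0,0,0],[0,0,0],[0,0,0],[0,0,0],[0,0,0],[0,0,0],[0,0,0],[0,0,0],[0,0,0],[0,0,0]])

```text
time: 10.3
ee_pos: [0.5662, 0.0706, 0.0834]
eef_rot: [-3.135, -0.205, -0.0]
wrist_force: [0.2, 0.1, -3.1]
gripper_width: 0.153
gripper_force: 58.9
```

play_rows(delta_pos=[[-0.16,-0.004,0],[-0.16,-0.004,0],[-0.16,-0.004,0],[-0.16,-0.004,0],[-0.16,-0.004,0],[-0.16,-0.004,0],[-0.14,-0.003,0],[-0.1,-0.002,0],[-0.06,-0.001,0],[-0.02,0,0]], rot=[[0,0,0],[0,0,0],[0,0,0],[0,0,0],[0,0,0],[0,0,0],[0,0,0],[0,0,0],[0,0,0],[0,0,0]])

```text
time: 11.55
ee_pos: [0.503, 0.0639, 0.0834]
eef_rot: [-3.135, -0.205, -0.0]
wrist_force: [1.7, 0.8, -3.7]
gripper_width: 0.153
gripper_force: 58.9
```

```bash
python3 - <<'E'
from h import *
plan((.5,.063,.231),7.5); print(sensors.sense()["wrist_force"],sensors.sense()["torque"])
c=camera("scene"); im=c["img"]; p=proj(c,sensors.sense()["ee_pos"])[0].astype(int); print(p)
cv2.imwrite("pics/s4.png",cv2.resize(im[p[1]-70:p[1]+80,p[0]-100:p[0]+100],None,fx=4,fy=4,interpolation=cv2.INTER_CUBIC))
print(redball(c,.025,(p[0]-60,p[1]-20,p[0]+60,p[1]+80)))
E
```

```text
t 11.55 ee [0.503  0.0639 0.0834] yawx 7.5 zaxis [ 2.e-04  0.e+00 -1.e+00] q [-0.2   0.66  0.03  2.04 -0.05  0.44 -1.57] w 0.153
toolshift mm now-frame [  -3.1    0.5 -147.6]
rotvec deg tool [-0.   -0.01  0.  ] shift in target frame [  -3.1    0.5 -147.6]
[ 1.6563596   0.84891833 -3.68448261] [-0.01679622 -0.01212582  0.0008563 ]
[364 220]
(218, np.float64(362.1834862385321), np.float64(244.30733944954127), array([0.50183921, 0.06858954, 0.025     ]))
```

View pics/s4.png

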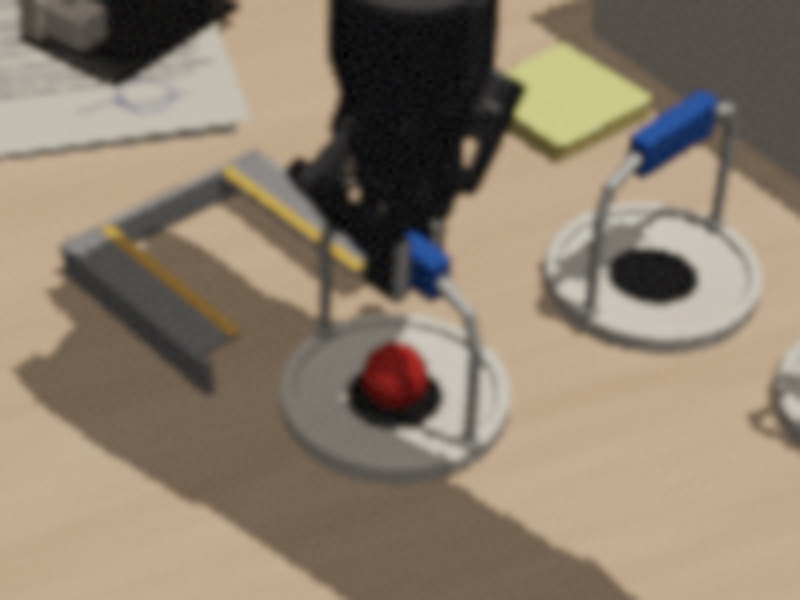

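The dish is clear of the holder with the ball on the black middle. I'll move a bit farther for margin, then lift.

play_rows(delta_pos=[[-0.02,0,0],[-0.05,0,0],[-0.06,0,0],[-0.03,0,0],[0,0,-0.02],[0,0,-0.06],[0,0,-0.1],[0,0,-0.14],[0,0,-0.16],[0,0,-0.16]], rot=[[0,0,0],[0,0,0],[0,0,0],[0,0,0],[0,0,0],[0,0,0],[0,0,0],[0,0,0],[0,0,0],[0,0,0]])

```text
time: 12.85
ee_pos: [0.4952, 0.0628, 0.116]
eef_rot: [-3.135, -0.205, -0.001]
wrist_force: [-1.1, 0.1, -3.2]
gripper_width: 0.153
gripper_force: 58.9
```

play_rows(delta_pos=[[0,0,-0.16],[0,0,-0.16],[0,0,-0.16],[0,0,-0.16],[0,0,-0.16],[0,0,-0.16],[0,0,-0.16],[0,0,-0.16],[0,0,-0.16],[0,0,-0.16]], rot=[[0,0,0],[0,0,0],[0,0,0],[0,0,0],[0,0,0],[0,0,0],[0,0,0],[0,0,0],[0,0,0],[0,0,0]])

```text
time: 14.1
ee_pos: [0.4951, 0.0628, 0.1958]
eef_rot: [3.135, 0.205, -0.0]
wrist_force: [0.4, 0.3, -2.3]
gripper_width: 0.153
gripper_force: 58.9
```

play_rows(delta_pos=[[0,0,-0.16],[0,0,-0.16],[0,0,-0.14],[0,0,-0.1],[0,0,-0.06],[0,0,-0.02],[0,0,0],[0,0,0]], rot=[[0,0,0],[0,0,0],[0,0,0],[0,0,0],[0,0,0],[0,0,0],[0,0,0],[0,0,0]])

```text
time: 15.1
ee_pos: [0.495, 0.0628, 0.2271]
eef_rot: [3.135, 0.205, -0.001]
wrist_force: [-1.0, 0.5, -3.2]
gripper_width: 0.153
gripper_force: 58.9
```

```bash
python3 - <<'E'
from h import *
plan((.495,.063,.233),96.3)
c=camera("scene"); im=c["img"]; e=sensors.sense()["ee_pos"]; p=proj(c,e)[0].astype(int); print(p)
cv2.imwrite("pics/s5.png",cv2.resize(im[p[1]-70:p[1]+80,p[0]-100:p[0]+100],None,fx=4,fy=4,interpolation=cv2.INTER_CUBIC))
print(redball(c,e[2]-.081+.023,(p[0]-60,p[1]-20,p[0]+60,p[1]+80)))
E
```

```text
t 15.1 ee [0.495  0.0628 0.2271] yawx 7.5 zaxis [-4.e-04 -1.e-04 -1.e+00] q [-0.22  0.42  0.06  1.94 -0.03  0.79 -1.59] w 0.153
toolshift mm now-frame [ 0.1 -0.2 -5.9]
rotvec deg tool [-2.00e-02  2.00e-02 -8.88e+01] shift in target frame [ 0.2  0.1 -5.9]
[370 158]
(262, np.float64(367.37404580152673), np.float64(187.7175572519084), array([0.4926495 , 0.06821923, 0.16914188]))
```

View pics/s5.png

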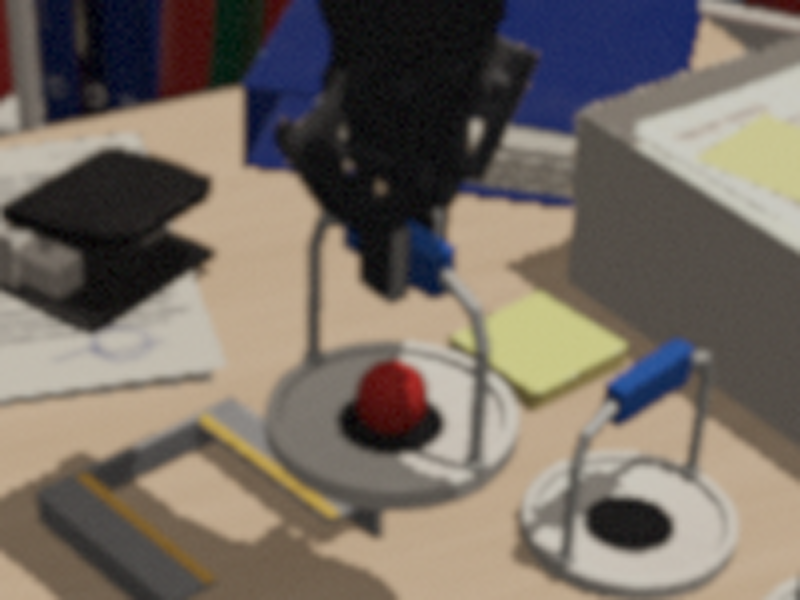

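The dish is up and level with the ball centred. I'll raise it 4 mm more, then make the quarter turn, which brings joint 7 toward 0.

play_rows(delta_pos=[[0,0,-0.02],[0,0,-0.04],[0,0,-0.02],[0,0,0],[0,0,0],[0,0,0],[0,0,0],[0,0,0],[0,0,0],[0,0,0]], rot=[[0,0,0],[0,0,0],[0,0,0],[0,0,0],[0,0,-0.01],[0,0,-0.02],[0,0,-0.03],[0,0,-0.04],[0,0,-0.04],[0,0,-0.04]])

```text
time: 16.4
ee_pos: [0.4951, 0.0628, 0.2313]
eef_rot: [-3.074, -0.65, 0.0]
wrist_force: [0.3, 0.6, -2.4]
gripper_width: 0.154
gripper_force: 58.9
```

play_rows(delta_pos=[[0,0,0],[0,0,0],[0,0,0],[0,0,0],[0,0,0],[0,0,0],[0,0,0],[0,0,0],[0,0,0],[0,0,0]], rot=[[0,0,-0.04],[0,0,-0.04],[0,0,-0.04],[0,0,-0.04],[0,0,-0.04],[0,0,-0.04],[0,0,-0.04],[0,0,-0.04],[0,0,-0.04],[0,0,-0.04]])

```text
time: 17.65
ee_pos: [0.4951, 0.0627, 0.2313]
eef_rot: [2.722, 1.568, -0.0]
wrist_force: [-0.1, 0.4, -2.7]
gripper_width: 0.158
gripper_force: 58.9
```

play_rows(delta_pos=[[0,0,0],[0,0,0],[0,0,0],[0,0,0],[0,0,0],[0,0,0],[0,0,0],[0,0,0],[0,0,0],[0,0,0]], rot=[[0,0,-0.04],[0,0,-0.04],[0,0,-0.04],[0,0,-0.04],[0,0,-0.04],[0,0,-0.04],[0,0,-0.04],[0,0,-0.04],[0,0,-0.04],[0,0,-0.03]])

```text
time: 18.9
ee_pos: [0.4951, 0.0626, 0.2313]
eef_rot: [2.124, 2.315, -0.0]
wrist_force: [1.0, 0.1, -3.2]
gripper_width: 0.157
gripper_force: 58.9
```

```bash
python3 - <<'E'
from h import *
plan((.495,.063,.231),96.3)
E
```

```text
t 18.9 ee [0.4951 0.0626 0.2313] yawx 94.94 zaxis [ 0.e+00 -1.e-04 -1.e+00] q [ 0.07  0.43 -0.35  1.92  0.2   0.82 -0.3 ] w 0.157
toolshift mm now-frame [ 0.4 -0.1  0.3]
rotvec deg tool [ 0.    0.   -1.36] shift in target frame [ 0.4 -0.1  0.3]
```

play_rows(delta_pos=[[0,0,0],[0,0,0],[0,0,0],[0,0,0],[0,0,0],[0,0,0],[0,0,0],[0,0,0],[0,0,0],[0,0,0]], rot=[[0,0,-0.01],[0,0,-0.005],[0,0,0],[0,0,0],[0,0,0],[0,0,0],[0,0,0],[0,0,0],[0,0,0],[0,0,0]])

```text
time: 20.15
ee_pos: [0.4951, 0.0628, 0.2313]
eef_rot: [-2.099, -2.337, -0.0]
wrist_force: [-0.6, 1.2, -2.4]
gripper_width: 0.154
gripper_force: 58.9
```

play_rows(delta_pos=[[0,0,0],[0,0,0],[0,0,0],[0,0,0],[0,0,0],[0,0,0],[0,0,0],[0,0,0],[0,0,0],[0,0,0]], rot=[[0,0,0],[0,0,0],[0,0,0],[0,0,0],[0,0,0],[0,0,0],[0,0,0],[0,0,0],[0,0,0],[0,0,0]])

```text
time: 21.4
ee_pos: [0.4951, 0.0628, 0.2313]
eef_rot: [2.099, 2.337, 0.0]
wrist_force: [0.1, -0.0, -2.5]
gripper_width: 0.151
gripper_force: 58.9
```

```bash
python3 - <<'E'
from h import *
plan((.495,.063,.231),96.3)
for k in range(2):
    c=camera("scene"); im=c["img"]; e=sensors.sense()["ee_pos"]; p=proj(c,e)[0].astype(int)
    print(redball(c,e[2]-.081+.023,(p[0]-60,p[1]-20,p[0]+60,p[1]+80)))
cv2.imwrite("pics/s6.png",cv2.resize(im[p[1]-70:p[1]+80,p[0]-100:p[0]+100],None,fx=4,fy=4,interpolation=cv2.INTER_CUBIC))
E
```

```text
t 21.4 ee [0.4951 0.0628 0.2313] yawx 96.15 zaxis [ 1.e-04  0.e+00 -1.e+00] q [ 0.07  0.43 -0.36  1.92  0.2   0.82 -0.29] w 0.151
toolshift mm now-frame [ 0.2 -0.1  0.3]
rotvec deg tool [ 0.   -0.   -0.15] shift in target frame [ 0.2 -0.1  0.3]
(275, np.float64(367.36), np.float64(187.2581818181818), array([0.48917185, 0.07090516, 0.17332062]))
(279, np.float64(367.40860215053766), np.float64(187.36559139784947), array([0.48885111, 0.07102827, 0.17332601]))
```

View pics/s6.png

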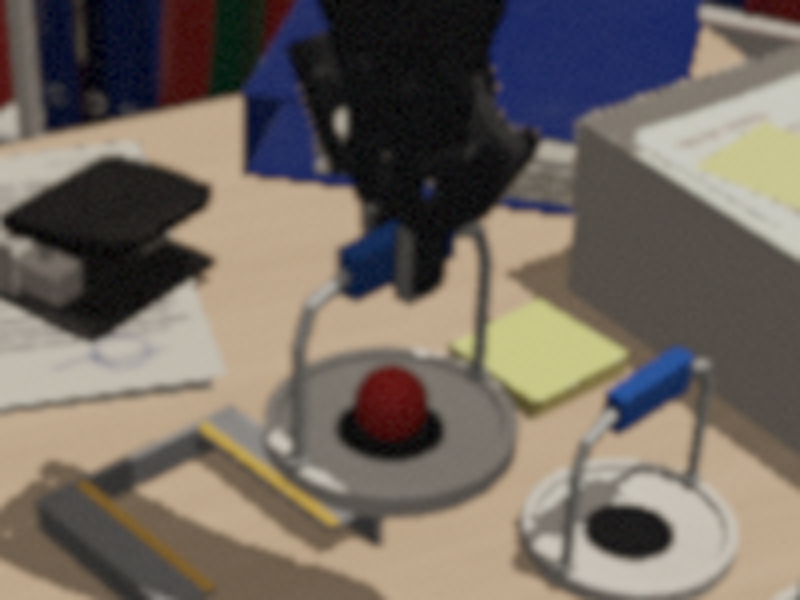

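The dish is turned a quarter turn, level and still, with the ball centred on the black middle. Handing in.

```bash
python3 -c "
from plant import job; print(job.job_done())"
```

```text
the job is handed in; nothing more can be done
None
```

The job is handed in at about 21 s: the dish was slid out, lifted to 15 cm and turned a quarter turn, and the last picture shows it held level and still with the ball on the black middle.

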